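# Open the squeeze-and-turn safety cap of a sample canister

### The job

Open the steel sample canister: squeeze the two side tabs of its grey safety cap together just firmly enough to free them, keep them squeezed and turn the cap counter-clockwise, tugging gently upward every few degrees to feel where it comes free, without forcing it. Then lift the cap straight off and set it down gently, right way up, inside the steel tray; leave the other things on the bench where they are.

Things in the scene. Friction and masses are not known exactly. Their poses are not given: they have to be found in the camera images.
- canister: Steel sample canister, bolted to the bench: body 74 mm, foot 100 mm across; its top flange (66 mm across), on which the cap sits, is 105 mm above the bench. Origin: centre of the underside, z up along the cap's axis. On its +y and -y sides four small teeth stand 6 mm above the flange, 25 to 31 mm from the axis; they block the cap's tabs from turning until these are squeezed in.
- canister_seat (a point): Centre of the canister's flange top, where the underside of the cap rests; axes as the canister. A neck 26 mm across and 26 mm tall stands here inside the cap; its two hidden bayonet lugs hold the cap down. The lugs' angle differs from canister to canister and shows in no pose or picture: the cap has a gap to lift out of, 15 degrees wide, centred 30 to 80 degrees from its start.
- cap_grip (a point): Grey plastic cap, on its axis 28.5 mm above its underside, half-way up the tabs. Cap body 44 mm across, 35 mm tall, about 80 g. z up; on its +y and -y sides two upright tabs (paddles) 18 mm wide along x, from 11 to 46 mm above the underside, 58 mm over their outer faces, 49 mm when squeezed. With both tabs in it turns easily about z; turn it counter-clockwise seen from above.
- tab_a (a joint): How far the tab on the cap's +y side is pushed in, m: 0 out, 0.0045 fully in. It springs out: starts to move at 6 N, fully in at 13 N. Both tabs must be in by 0.0035 to pass the teeth. A grip of 15 to 20 N suits; over 30 N a side breaks the tabs.
- tab_b (a joint): The same for the tab on the cap's -y side. While turning: before and past the gap the cap is caught after 2 mm of lift; in the gap it comes straight up. There is no stop at the gap or after it, so it must be found with a light upward tug (about 5 N) every few degrees. More than 25 N between cap and canister, in any direction, damages them.
- tray: Shallow square steel tray, fixed, 150x150 mm outside, wall 3 mm thick and 12 mm high, on the bench to the right of the canister. Origin: centre of its underside, x and y along its sides; its inner floor is 3 mm above the origin. The cap stands stably on its own underside; lower it until it touches before letting go (no drop over 1 cm), and press it on the tray with no more than 40 N.
- by_media_bottle_1: Bystander, loose: clear reagent bottle with blue cap, 68x68x138 mm. Origin: centre of the underside.
- by_specimen_jar_0: Bystander, loose: specimen jar with black lid, 56x56x88 mm. Origin: centre of the underside.
- by_amber_jar: Bystander, loose: brown jar with blue lid, 56x56x80 mm. Origin: centre of the underside.
- by_beaker_7: Bystander, loose: small clear beaker, 57x66x71 mm. Origin: centre of the underside.
- by_stopper_flask: Bystander, loose: small clear flask with stopper, 51x51x101 mm. Origin: centre of the underside.
- by_tip_box_green_small: Bystander, loose: flat green box, 67x75x24 mm. Origin: centre of the underside.
- by_erlenmeyer_amber: Bystander, loose: conical flask with amber filling, 88x88x184 mm. Origin: centre of the underside.
- by_dye_set: Bystander, loose: low white rack of small dye bottles, 62x150x30 mm. Origin: centre of the underside.
Things that resemble listed ones, but are neither listed nor needed, are in the scene too. What is shaped like the part that bears cap_grip but red is not meant. What is shaped like the canister but yellow is not meant.

How it is judged (in metres and radians):
On the way, in this order (a step that is already met when the one before it is completed fails the run):
1. the cap is unlocked and turned by at least 20 degrees while still seated on the canister (angle between the x axis of cap_grip and the x axis of canister, either way round above 0.35 rad and z of cap_grip in the frame of canister below 0.1385 m and horizontal distance between cap_grip and canister below 0.006 m), for 0.1 s.
2. the cap is lifted clear of the neck (z of cap_grip in the frame of canister above 0.165 m), for 0.1 s.
At the end, for the whole second after the job is handed in: The cap stands right way up (within 7 degrees) on the inner floor of the tray, its axis at least 25 mm inside the tray's edges (within 50 mm of the tray's centre along each side), released and at rest (x of cap_grip in the frame of tray between -0.05 and 0.05 m and y of cap_grip in the frame of tray between -0.05 and 0.05 m and z of cap_grip in the frame of tray between 0.027 and 0.036 m and angle between cap_grip's own z axis and vertical below 0.12 rad and linear speed of cap below 0.03 m/s); the robot touches nothing.
It fails at once if the tabs are squeezed with more than about 30 N a side (65 N over both) (contact force between cap and the fingers above 65 N).
It fails at once if the cap is pulled, pushed or wrung against the canister with more than 25 N (contact force between cap and canister above 25 N).
It fails at once if the cap is pressed onto the tray with more than 45 N (contact force between cap and tray above 45 N).
It fails at once if the cap is dropped (it falls free of the fingers faster than 0.6 m/s, as from 2 cm) (contact force between cap and the fingers below 0.05 N and linear speed of cap above 0.6 m/s).
It fails at once if another thing on the bench is moved more than 25 mm or tipped (distance of any of by_media_bottle_1, by_specimen_jar_0, by_amber_jar, by_beaker_7, by_stopper_flask, by_tip_box_green_small, by_erlenmeyer_amber, by_dye_set from where it was at the start of the episode above 0.025 m or angle between any of by_media_bottle_1, by_specimen_jar_0, by_amber_jar, by_beaker_7, by_stopper_flask, by_tip_box_green_small, by_erlenmeyer_amber, by_dye_set's own z axis and vertical above 0.4 rad).
It also fails if it takes over 64 s, if anything falls off the work surface, if the arm or the gripper's body presses on something with over 40 N, if the wrist force passes 120 N, or if a joint passes its speed limit or range.

### The arm

A 6-joint arm with a two-finger parallel gripper is mounted at the origin on a cart in front of the work surface, level with it; the furniture and walls round the work are solid. World frame = base frame: x ahead of the robot, y to its left, z up, the work surface at z = 0. Lengths are in m, angles in degrees, forces in N, time in s.
With the tool pointing down it reaches from about 0.4 to 0.825 m from the base axis. Payload 7 kg.
Tool frame: the origin (TCP) lies between the finger pads; the fingertips stand 22 mm ahead of it and the grasp point (between the pads) lies 3 mm ahead of it; z points along the fingers, y is the line along which they close (so a half turn about z gives the same grasp; the last joint's range is limited). The gripper opens to 88 mm and grips with 3 to 60 N. Pads are 19 mm wide; open, the fingers measure 130 mm over their backs; the gripper's body (78 mm by 193 mm) begins 47 mm behind the grasp point.
Start: joints at [80.735, 20.546, 0.682, 0, -70.136, -16.507], TCP at [0.293, 0.608, 0.249] pointing down, gripper open.
Joint ranges: [-176.03, 176.03], [-82.01, 121.73], [-58.28, 71.71], [-173.87, 95.51], [-174.79, -0.11], [-173.66, 173.66]. Speed limits (degrees/s): [136.94, 136.94, 172.46, 180, 180, 180].

### API

Orientations are given as [roll, pitch, yaw] about the fixed x, y, z axes, in that order (R = Rz(yaw) Ry(pitch) Rx(roll)).
In Python, from plant import ctrl gives the robot as it stands.
- The arm moves only by the tool apply_moves, never from a script. Its argument "targets" is a list of rows, each an object with "travel": the shift along the tool's x, y, z in mm, a list of three; "roll": the turn about the tool's z in degrees; "jaw": the finger opening in mm, from 0 to 87.6. In form: [{"travel": [tx, ty, tz], "roll": roll, "jaw": jaw}, ...]. A call has 1 to 10 rows; each row shifts and turns the commanded pose from where the row before left it, along the tool's axes as they then stand; what a row does not reach is not made up. A row lasts 1/10 s, in which the tool goes at most 50 mm and 8.59 degrees, less where a joint would pass 70% of its speed; a pose out of reach is approached as far as the arm can. A call with a gripper value outside its range is refused whole. The fingers move at their own pace and stop on an object; the grip force is fixed at half the most. Time passes only in rows, so rows that do not move let the fingers close. It gives the time, the measured TCP pose, the force, the opening and the grip force at its end, in the units of the state.
- ctrl.get_obs(): the state, without advancing time (a new reading comes with each control period).
- ctrl.snapshot(name): name is "scene" or "side" or "wrist"; returns the picture (420x560x3 uint8, red, green, blue); there is no depth.
- ctrl.calibration(name): a dict with "K" (3x3 intrinsics, pixels), "extrinsics" (4x4, takes a point from camera to world coordinates); the wrist camera has in their place "hand_eye" (4x4, takes a point from camera to tool coordinates, whose origin is the TCP and whose axes are the flange's). Camera axes: x right, y down, z forward; pixel columns grow to the right and rows downward; lengths in m; the calibration is good to about 2 mm. A picture is of the moment at which its call begins: read the wrist's pose just before it. calibration takes no time and is no camera call.
- ctrl.close_job(): hands the job in; it is judged then, once.
The state is a dict: "clock": time; "joint_pos": joint angles; "qvel": joint speeds; "tau": joint torques, N m; "tool_pos": TCP position; "orientation": TCP orientation; "force": force on the tool from outside, world axes, zero at the start; "moment": the same for the moment, N m; "opening": finger opening in m; "gripper_force": force on a finger pad.
Only numpy, scipy, OpenCV 4.12 (cv2) and the standard library are available. Lean on these libraries where they do the work, as an engineer would, in place of code of your own. Each camera call takes 0.05 s, during which the arm holds its last target. There are 200 camera calls.

## Working session

There is one attempt and no reset: what is moved stays moved. The work goes in short steps, Python scripts to look and compute and a tool call to move; the robot and the scene stay as the last step left them, time stands still between calls to the robot, and variables do not carry over. Pictures are saved under pics/ and viewed, at most 10 in all, crops included, and the job is handed in when it is done.

Besides the shell and the picture viewer there is one more tool, called after ">>>" as a command line: name --argument value ..., lists and objects as JSON in quotes. apply_moves: Moves the arm, as the interface text tells. Its arguments: {"type":"object","properties":{"targets":{"type":"array","items":{"type":"object","properties":{"travel":{"type":"array","items":{"type":"number"}},"roll":{"type":"number"},"jaw":{"type":"number"}}}}},"required":["targets"]}

```bash
mkdir -p pics; python3 - <<'E'
from plant import ctrl
import cv2,numpy as np
o=ctrl.get_obs();print(o)
for n in("scene","side","wrist"):
    im=ctrl.snapshot(n);cv2.imwrite(f"pics/{n}0.png",im[:,:,::-1]);c=ctrl.calibration(n);print(n,{k:np.round(v,4).tolist() if not isinstance(v,(str,int)) else v for k,v in c.items()})
E
```

```text
{'clock': 0.0, 'joint_pos': array([ 8.07367817e+01,  2.05923330e+01,  6.35794306e-01, -2.25354931e-02,
       -7.01359364e+01, -1.65073038e+01]), 'qvel': array([-0.11027264, -0.0198083 , -0.03936931,  0.02027157, -0.13038934,
        0.02138013]), 'tau': array([-3.52921438e-05, -5.82721317e+01,  2.93046409e+01,  6.99689627e+00,
        6.71296104e-03, -1.71416482e-04]), 'tool_pos': array([0.29327692, 0.6074668 , 0.24762028]), 'orientation': array([ 1.79905316e+02, -5.96681707e-03, -2.57781916e+01]), 'force': array([ 0.05548098, -1.06252768, -0.55589317]), 'moment': array([ 0.00183483, -0.03700661, -0.00036114]), 'gripper_force': 0.0, 'opening': 0.08779876505802084}
scene {'K': [[439.217, 0.0, 286.4824], [0.0, 439.217, 210.006], [0.0, 0.0, 1.0]], 'extrinsics': [[-0.7512, -0.2968, 0.5896, -0.1763], [-0.6599, 0.3161, -0.6816, 0.7789], [0.0159, -0.9011, -0.4333, 0.6047], [0.0, 0.0, 0.0, 1.0]]}
side {'K': [[386.208, 0.0, 282.271], [0.0, 386.208, 209.0767], [0.0, 0.0, 1.0]], 'extrinsics': [[0.86, -0.3089, 0.4062, 0.1536], [-0.5103, -0.5247, 0.6814, -0.6961], [0.0027, -0.7933, -0.6089, 0.6563], [0.0, 0.0, 0.0, 1.0]]}
wrist {'K': [[333.4587, 0.0, 275.8151], [0.0, 333.4587, 211.3476], [0.0, 0.0, 1.0]], 'hand_eye': [[-0.0003, -0.9657, -0.2598, 0.0694], [1.0, -0.0005, 0.0008, -0.0002], [-0.0009, -0.2598, 0.9657, -0.1357], [0.0, 0.0, 0.0, 1.0]]}
```

View pics/scene0.png

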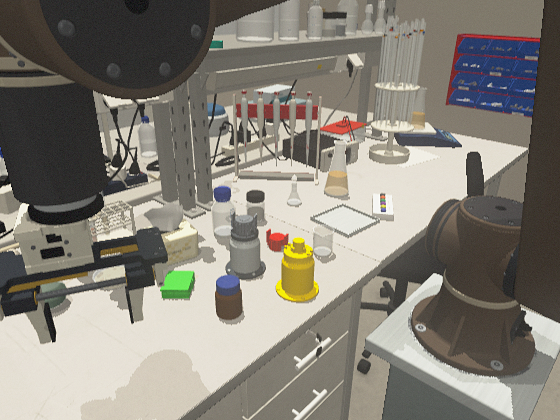

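View pics/side0.png

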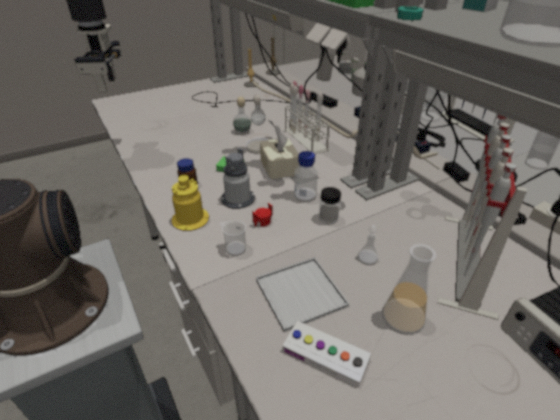

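Scene view: the grey canister with its cap is at (245,245), cap about (244,226). The look-alikes are the yellow canister (297,270) and the red cap (277,240). The tray is at (345,220). In the side view the canister is at (236,185) and the tray at (301,292). I choose the grey one and check it in a close crop.

```bash
cat > h.py <<'E'
from plant import ctrl
import cv2,numpy as np
from scipy.spatial.transform import Rotation as R
def ray(n,uv,obs=None):
    c=ctrl.calibration(n)
    if n=="wrist":
        T=np.eye(4);T[:3,:3]=R.from_euler('xyz',obs['orientation'],degrees=True).as_matrix();T[:3,3]=obs['tool_pos'];E=T@c['hand_eye']
    else:E=np.array(c['extrinsics'])
    return E[:3,3],E[:3,:3]@np.linalg.inv(c['K'])@np.array([*uv,1.])
def onz(n,uv,z,obs=None):
    p,d=ray(n,uv,obs);return p+d*(z-p[2])/d[2]
def tri(a,b):
    (p,d),(q,e)=a,b
    s=np.linalg.lstsq(np.c_[d,-e],q-p,rcond=None)[0]
    u,v=p+d*s[0],q+e*s[1];return (u+v)/2,np.linalg.norm(u-v)
E
python3 - <<'E'
from h import *
a=cv2.imread("pics/scene0.png")[195:295,195:345];b=cv2.imread("pics/side0.png")[135:235,160:310]
f=lambda i:cv2.resize(i,None,fx=4,fy=4,interpolation=cv2.INTER_CUBIC)[:, :600]
cv2.imwrite("pics/crop.png",cv2.resize(np.hstack([f(a)[:, :400],f(b)[:, 100:500]]),(800,400)))
for n,uv in(("scene",(244,217)),("side",(235,152))):print(n,onz(n,uv,.151))
print(tri(ray("scene",(244,225)),ray("side",(235.5,160))))
for n,uvs in(("scene",[(311,220),(345,204),(380,217),(346,237)]),("side",[(256,290),(313,261),(347,295),(292,325)])):
    q=np.array([onz(n,u,.012) for u in uvs]);print(n,q.round(3).tolist(),q.mean(0))
for nm,z,s,d in(("jar",.08,(228,280),(187,163)),("bottle",.138,(222,191),(307,157)),("beaker",.07,(323,232),(235,227)),("spec",.088,(255,195),(331,193)),("yellow",.15,(298,243),(183,182)),("redcap",.03,(277,240),(263,216)),("green",.024,(178,283),(224,164)),("stopfl",.1,(294,180),(374,230)),("erl",.184,(341,144),(423,252))):
    print(nm,onz("scene",s,z).round(3),onz("side",d,z).round(3))
E
```

```text
scene [0.48783349 0.16014076 0.151     ]
side [0.50962527 0.14768227 0.151     ]
(array([0.50627227, 0.14743113, 0.12297836]), np.float64(0.009355757764358102))
scene [[0.532, -0.152, 0.012], [0.522, -0.316, 0.012], [0.391, -0.311, 0.012], [0.396, -0.137, 0.012]] [ 0.46004447 -0.22881031  0.012     ]
side [[0.389, -0.192, 0.012], [0.544, -0.182, 0.012], [0.549, -0.303, 0.012], [0.409, -0.307, 0.012]] [ 0.47253292 -0.24616073  0.012     ]
jar [0.406 0.287 0.08 ] [0.412 0.278 0.08 ]
bottle [0.662 0.075 0.138] [0.673 0.047 0.138]
beaker [ 0.398 -0.029  0.07 ] [ 0.414 -0.043  0.07 ]
spec [ 0.66  -0.047  0.088] [ 0.675 -0.065  0.088]
yellow [0.321 0.166 0.15 ] [0.343 0.08  0.15 ]
redcap [0.503 0.03  0.03 ] [0.513 0.005 0.03 ]
green [0.542 0.318 0.024] [0.536 0.307 0.024]
stopfl [ 0.635 -0.192  0.1  ] [ 0.661 -0.242  0.1  ]
erl [ 0.593 -0.374  0.184] [ 0.619 -0.399  0.184]
```

View pics/crop.png

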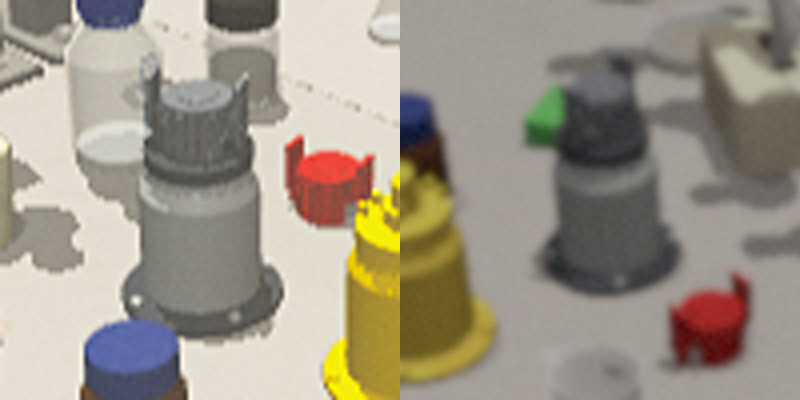

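Crop: the grey cap sits on the steel canister with two tabs at about (232,212) and (255,216) in the scene picture. The choice is confirmed, and the red cap lies beside it on the bench. Moving above it for a wrist look.

>>> apply_moves --targets '[{"travel": [32,27,-3],"roll": 0,"jaw": 87},{"travel": [32,27,-3],"roll": 0,"jaw": 87},{"travel": [32,27,-3],"roll": 0,"jaw": 87},{"travel": [32,27,-3],"roll": 0,"jaw": 87},{"travel": [32,27,-3],"roll": 0,"jaw": 87},{"travel": [32,27,-3],"roll": 0,"jaw": 87},{"travel": [32,27,-3],"roll": 0,"jaw": 87},{"travel": [32,27,-3],"roll": 0,"jaw": 87},{"travel": [32,27,-3],"roll": 0,"jaw": 87},{"travel": [32,27,-3],"roll": 0,"jaw": 87}]'

```text
clock: 1.15
tool_pos: [0.4645, 0.2239, 0.2787]
orientation: [-180.0, 0.0, -25.8]
force: [1.1, 0.3, 0.0]
opening: 0.0868
gripper_force: 0.0
```

>>> apply_moves --targets '[{"travel": [32,27,0],"roll": 0,"jaw": 87},{"travel": [32,20,0],"roll": 0,"jaw": 87},{"travel": [0,0,0],"roll": 0,"jaw": 87},{"travel": [0,0,0],"roll": 0,"jaw": 87},{"travel": [0,0,0],"roll": 0,"jaw": 87}]'

```text
clock: 1.65
tool_pos: [0.5012, 0.1557, 0.2784]
orientation: [180.0, 0.0, -25.8]
force: [-0.6, 0.8, -0.1]
opening: 0.0872
gripper_force: 0.0
```

```bash
python3 - <<'E'
from h import *
o=ctrl.get_obs();im=ctrl.snapshot("wrist");cv2.imwrite("pics/w1.png",im[:,:,::-1]);np.save("w1.npy",o,allow_pickle=True)
print(o['tool_pos'],o['orientation'],o['clock'],o['joint_pos'])
E
```

```text
[0.50119788 0.15573251 0.27842182] [ 1.79991614e+02  1.52422772e-02 -2.57674919e+01] 1.65 [ 3.86888702e+01  5.22725429e+00 -1.54107135e+01 -1.08306889e-02
 -6.93761710e+01  2.55474552e+01]
```

View pics/w1.png

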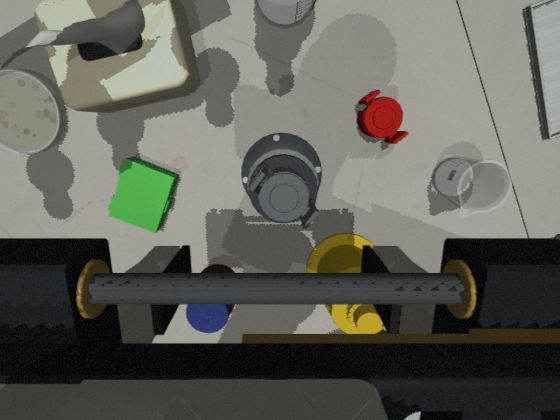

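Wrist view: the cap's top is at about (284,198), with tabs near (258,178) and (309,218). I'll enlarge it for exact tab positions.

```bash
python3 - <<'E'
from h import *
a=cv2.imread("pics/w1.png")[120:240,220:345]
a=cv2.convertScaleAbs(a,alpha=1.8);cv2.imwrite("pics/w1c.png",cv2.resize(a,(625,600),interpolation=cv2.INTER_CUBIC))
E
```

```text
(no output)
```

View pics/w1c.png

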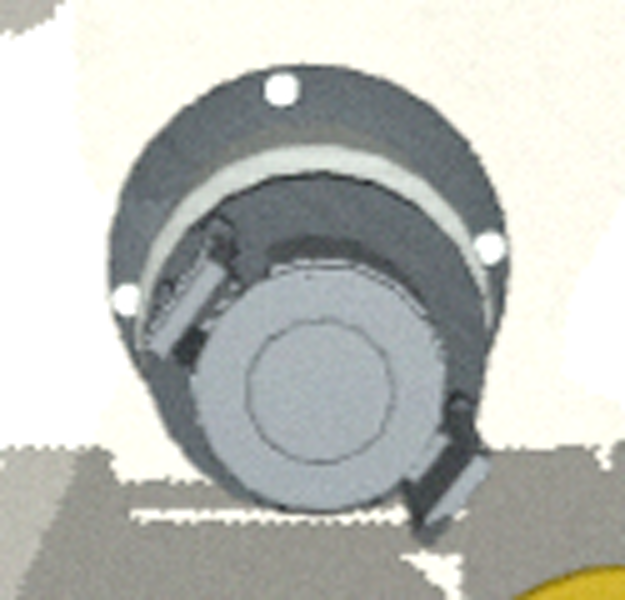

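```bash
python3 - <<'E'
from h import *
o=np.load("w1.npy",allow_pickle=True).item()
g=lambda u,v,z:onz("wrist",(220+u/5,120+v/5),z,o)[:2]
print("centre",g(319,390,.14), "base",g(308,260,0))
a,b=g(190,308,.151),g(459,495,.151);d=b-a;print(a,b,(a+b)/2,np.linalg.norm(d),np.degrees(np.arctan2(d[1],d[0])))
for p,q in(((222,262),(166,350)),((490,460),(428,530))):
    e=g(*q,.151)-g(*p,.151);print(np.linalg.norm(e),np.degrees(np.arctan2(e[1],e[0])))
E
```

```text
centre [0.50479593 0.14648516] base [0.50582902 0.14529019]
[0.52823441 0.1584329 ] [0.48116376 0.13251725] [0.50469908 0.14547507] 0.053733287436992065 -151.16416829761016
0.016872799753717454 121.48754452149254
0.015528807958448852 114.79141243706385
```

>>> apply_moves --targets '[{"travel": [7.5,7,0],"roll": 0,"jaw": 87},{"travel": [0,0,10],"roll": 7.1,"jaw": 87},{"travel": [0,0,15],"roll": 7.1,"jaw": 87},{"travel": [0,0,15],"roll": 7.1,"jaw": 87},{"travel": [0,0,15],"roll": 7.1,"jaw": 87},{"travel": [0,0,15],"roll": 7,"jaw": 87},{"travel": [0,0,15],"roll": 0,"jaw": 87},{"travel": [0,0,5],"roll": 0,"jaw": 87},{"travel": [0,0,0],"roll": 0,"jaw": 87},{"travel": [0,0,0],"roll": 0,"jaw": 87}]'

```text
clock: 2.7
tool_pos: [0.5055, 0.1462, 0.1892]
orientation: [-180.0, -0.0, -61.1]
force: [0.6, 0.1, 0.1]
opening: 0.0871
gripper_force: 0.0
```

```bash
python3 - <<'E'
from h import *
o=ctrl.get_obs();im=ctrl.snapshot("wrist");cv2.imwrite("pics/w2.png",cv2.convertScaleAbs(im[:,:,::-1],alpha=1.5));np.save("w2.npy",o,allow_pickle=True)
print(o['tool_pos'],o['orientation'],o['clock'])
E
```

```text
[0.50548943 0.14617681 0.18921343] [-1.79958946e+02 -1.08708853e-02 -6.11107312e+01] 2.7
```

View pics/w2.png

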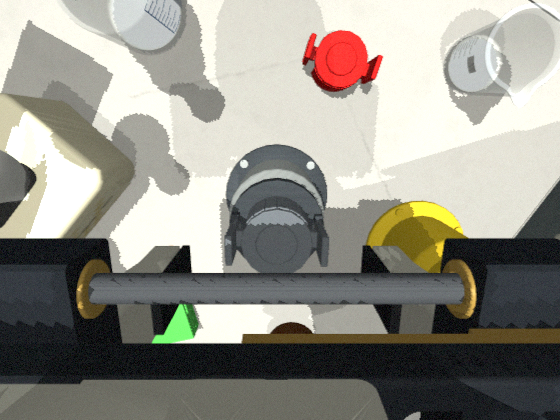

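The tabs sit level at (230,242) and (323,243), symmetric about the centre column 276, so the tool is aligned. Descending.

>>> apply_moves --targets '[{"travel": [0,0,12],"roll": 0,"jaw": 87},{"travel": [0,0,12],"roll": 0,"jaw": 87},{"travel": [0,0,12],"roll": 0,"jaw": 80},{"travel": [0,0,10],"roll": 0,"jaw": 75},{"travel": [0,0,5],"roll": 0,"jaw": 70},{"travel": [0,0,0],"roll": 0,"jaw": 66},{"travel": [0,0,0],"roll": 0,"jaw": 62},{"travel": [0,0,0],"roll": 0,"jaw": 60},{"travel": [0,0,0],"roll": 0,"jaw": 60},{"travel": [0,0,0],"roll": 0,"jaw": 60}]'

```text
clock: 3.75
tool_pos: [0.5053, 0.1459, 0.1379]
orientation: [-180.0, 0.0, -61.2]
force: [0.3, -0.3, -0.2]
opening: 0.0602
gripper_force: 0.0
```

>>> apply_moves --targets '[{"travel": [0,0,0],"roll": 0,"jaw": 59},{"travel": [0,0,0],"roll": 0,"jaw": 58},{"travel": [0,0,0],"roll": 0,"jaw": 57},{"travel": [0,0,0],"roll": 0,"jaw": 57}]'

```text
clock: 4.15
tool_pos: [0.5054, 0.146, 0.1378]
orientation: [-180.0, -0.0, -61.2]
force: [0.3, 0.2, 2.5]
opening: 0.0572
gripper_force: 6.6
```

>>> apply_moves --targets '[{"travel": [0,0,0],"roll": 0,"jaw": 56},{"travel": [0,0,0],"roll": 0,"jaw": 55},{"travel": [0,0,0],"roll": 0,"jaw": 54},{"travel": [0,0,0],"roll": 0,"jaw": 53},{"travel": [0,0,0],"roll": 0,"jaw": 52},{"travel": [0,0,0],"roll": 0,"jaw": 52}]'

```text
clock: 4.75
tool_pos: [0.5054, 0.1459, 0.1378]
orientation: [-180.0, -0.0, -61.2]
force: [0.4, -0.1, 5.2]
opening: 0.0519
gripper_force: 10.2
```

>>> apply_moves --targets '[{"travel": [0,0,0],"roll": 0,"jaw": 51},{"travel": [0,0,0],"roll": 0,"jaw": 50},{"travel": [0,0,0],"roll": 0,"jaw": 49.4},{"travel": [0,0,0],"roll": 0,"jaw": 49.4}]'

```text
clock: 5.15
tool_pos: [0.5054, 0.146, 0.1378]
orientation: [-180.0, -0.0, -61.2]
force: [-0.5, -0.1, 5.9]
opening: 0.0495
gripper_force: 12.2
```

>>> apply_moves --targets '[{"travel": [0,0,0],"roll": 0,"jaw": 48.9},{"travel": [0,0,-0.3],"roll": 0,"jaw": 48.9},{"travel": [0,0,0],"roll": 0,"jaw": 48.9}]'

```text
clock: 5.45
tool_pos: [0.5052, 0.1459, 0.1379]
orientation: [-180.0, 0.0, -61.2]
force: [0.0, 0.6, 2.4]
opening: 0.0491
gripper_force: 12.6
```

>>> apply_moves --targets '[{"travel": [0,0,0],"roll": -2,"jaw": 48.9},{"travel": [0,0,0],"roll": -2,"jaw": 48.9},{"travel": [0,0,0],"roll": -2,"jaw": 48.9},{"travel": [0,0,0],"roll": 0,"jaw": 48.9}]'

```text
clock: 5.85
tool_pos: [0.5052, 0.1458, 0.1378]
orientation: [180.0, -0.0, -55.1]
force: [-0.1, -0.7, 2.3]
opening: 0.0493
gripper_force: 12.6
```

```bash
python3 -c "
from h import *
o=ctrl.get_obs();print({k:o[k] for k in('tool_pos','force','moment','opening','gripper_force')})"
```

```text
{'tool_pos': array([0.50518028, 0.14577944, 0.13784061]), 'force': array([-0.12214716, -0.73107063,  2.32178145]), 'moment': array([ 0.0508686 , -0.04691673,  0.06453621]), 'opening': 0.049324636983180674, 'gripper_force': 12.561043202877045}
```

>>> apply_moves --targets '[{"travel": [0,0,0],"roll": -4,"jaw": 48.9},{"travel": [0,0,0],"roll": -4,"jaw": 48.9},{"travel": [0,0,0],"roll": -4,"jaw": 48.9},{"travel": [0,0,0],"roll": -4,"jaw": 48.9},{"travel": [0,0,0],"roll": -3,"jaw": 48.9},{"travel": [0,0,0],"roll": 0,"jaw": 48.9},{"travel": [0,0,0],"roll": 0,"jaw": 48.9}]'

```text
clock: 6.55
tool_pos: [0.5052, 0.1458, 0.1379]
orientation: [180.0, -0.0, -36.3]
force: [0.6, 0.3, 4.1]
opening: 0.0494
gripper_force: 12.6
```

>>> apply_moves --targets '[{"travel": [0,0,-1],"roll": 0,"jaw": 48.9},{"travel": [0,0,-1],"roll": 0,"jaw": 48.9},{"travel": [0,0,0],"roll": 0,"jaw": 48.9}]'

```text
clock: 6.85
tool_pos: [0.5049, 0.1457, 0.1396]
orientation: [180.0, 0.0, -36.2]
force: [0.5, -0.2, -0.6]
opening: 0.0494
gripper_force: 12.5
```

>>> apply_moves --targets '[{"travel": [0,0,-0.4],"roll": 0,"jaw": 48.9},{"travel": [0,0,0],"roll": 0,"jaw": 48.9}]'

```text
clock: 7.05
tool_pos: [0.5049, 0.1458, 0.14]
orientation: [180.0, 0.0, -36.2]
force: [-0.3, -0.1, -1.2]
opening: 0.0489
gripper_force: 12.5
```

>>> apply_moves --targets '[{"travel": [0,0,-0.4],"roll": 0,"jaw": 48.9},{"travel": [0,0,0],"roll": 0,"jaw": 48.9}]'

```text
clock: 7.25
tool_pos: [0.5049, 0.1457, 0.1404]
orientation: [180.0, 0.0, -36.2]
force: [0.7, 0.1, -3.2]
opening: 0.0491
gripper_force: 12.5
```

```bash
python3 - <<'E'
from h import *
o=ctrl.get_obs();im=ctrl.snapshot("scene")
cv2.imwrite("pics/s2.png",cv2.convertScaleAbs(cv2.resize(im[195:295,195:345,::-1],None,fx=4,fy=4,interpolation=cv2.INTER_CUBIC),alpha=1.4));print(o['tool_pos'],o['force'],o['moment'])
E
```

```text
[0.50489762 0.14571335 0.1403723 ] [ 0.66475519  0.05858932 -3.21570766] [0.03024017 0.01027947 0.05002938]
```

View pics/s2.png

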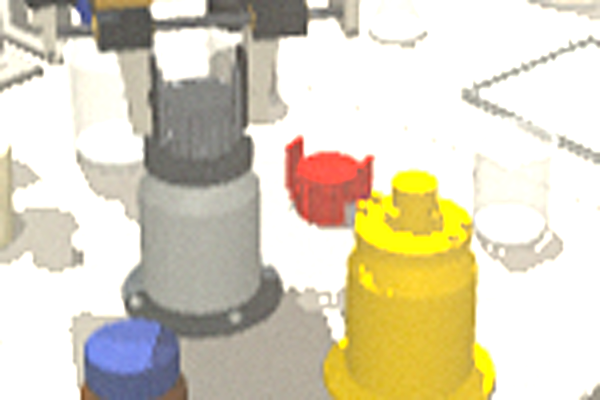

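The picture shows the grey cap gripped by its tabs at about (232–257,215) and still on the canister. The upward pull is building, so one more small tug to confirm it is caught.

>>> apply_moves --targets '[{"travel": [0,0,-0.3],"roll": 0,"jaw": 48.9},{"travel": [0,0,0],"roll": 0,"jaw": 48.9}]'

```text
clock: 7.5
tool_pos: [0.5049, 0.1457, 0.1407]
orientation: [180.0, 0.0, -36.2]
force: [-0.4, -0.4, -4.7]
opening: 0.049
gripper_force: 12.5
```

>>> apply_moves --targets '[{"travel": [0,0,1.4],"roll": 0,"jaw": 48.9},{"travel": [0,0,0],"roll": -4,"jaw": 48.9},{"travel": [0,0,0],"roll": 0,"jaw": 48.9},{"travel": [0,0,-1.4],"roll": 0,"jaw": 48.9},{"travel": [0,0,0],"roll": 0,"jaw": 48.9},{"travel": [0,0,0],"roll": 0,"jaw": 48.9}]'

```text
clock: 8.1
tool_pos: [0.5053, 0.1459, 0.1412]
orientation: [-180.0, -0.0, -32.2]
force: [1.1, -0.1, -0.4]
opening: 0.0495
gripper_force: 12.5
```

>>> apply_moves --targets '[{"travel": [0,0,1.4],"roll": 0,"jaw": 48.9},{"travel": [0,0,0],"roll": -5,"jaw": 48.9},{"travel": [0,0,0],"roll": 0,"jaw": 48.9},{"travel": [0,0,-1.4],"roll": 0,"jaw": 48.9},{"travel": [0,0,0],"roll": 0,"jaw": 48.9},{"travel": [0,0,0],"roll": 0,"jaw": 48.9}]'

```text
clock: 8.7
tool_pos: [0.5052, 0.1459, 0.141]
orientation: [-180.0, -0.0, -27.2]
force: [-0.0, -0.4, -0.6]
opening: 0.0491
gripper_force: 12.5
```

Forces at 29° and 34° have dropped to about 0.5 N, so this looks like the gap. Lifting gently and watching the force.

>>> apply_moves --targets '[{"travel": [0,0,-0.7],"roll": 0,"jaw": 48.9},{"travel": [0,0,-0.7],"roll": 0,"jaw": 48.9},{"travel": [0,0,0],"roll": 0,"jaw": 48.9}]'

```text
clock: 9.0
tool_pos: [0.5052, 0.1459, 0.1425]
orientation: [-180.0, -0.0, -27.2]
force: [-0.5, 0.6, -1.2]
opening: 0.0489
gripper_force: 12.5
```

>>> apply_moves --targets '[{"travel": [0,0,-0.7],"roll": 0,"jaw": 48.9},{"travel": [0,0,-0.7],"roll": 0,"jaw": 48.9},{"travel": [0,0,0],"roll": 0,"jaw": 48.9}]'

```text
clock: 9.3
tool_pos: [0.5052, 0.1459, 0.1439]
orientation: [-180.0, -0.0, -27.2]
force: [0.5, -0.0, -1.2]
opening: 0.0491
gripper_force: 12.5
```

>>> apply_moves --targets '[{"travel": [0,0,-3],"roll": 0,"jaw": 48.9},{"travel": [0,0,-3],"roll": 0,"jaw": 48.9},{"travel": [0,0,-4],"roll": 0,"jaw": 48.9},{"travel": [0,0,-5],"roll": 0,"jaw": 48.9},{"travel": [0,0,-5],"roll": 0,"jaw": 48.9},{"travel": [0,0,-5],"roll": 0,"jaw": 48.9},{"travel": [0,0,-5],"roll": 0,"jaw": 48.9}]'

```text
clock: 10.0
tool_pos: [0.5052, 0.1459, 0.1743]
orientation: [-180.0, -0.0, -27.2]
force: [0.9, -0.9, -1.0]
opening: 0.0492
gripper_force: 12.5
```

>>> apply_moves --targets '[{"travel": [0,0,-10],"roll": 0,"jaw": 48.9},{"travel": [0,0,-15],"roll": 0,"jaw": 48.9},{"travel": [0,0,-15],"roll": 0,"jaw": 48.9},{"travel": [0,0,-15],"roll": 0,"jaw": 48.9},{"travel": [0,0,-12],"roll": 0,"jaw": 48.9},{"travel": [0,0,0],"roll": 0,"jaw": 48.9},{"travel": [0,0,0],"roll": 0,"jaw": 48.9}]'

```text
clock: 10.7
tool_pos: [0.505, 0.1458, 0.2407]
orientation: [-180.0, 0.0, -27.2]
force: [-0.1, -0.6, -1.0]
opening: 0.0493
gripper_force: 12.5
```

```bash
python3 - <<'E'
from h import *
o=ctrl.get_obs();a=ctrl.snapshot("side")
cv2.imwrite("pics/s3.png",cv2.resize(a[100:360,150:450,::-1],(690,598),interpolation=cv2.INTER_CUBIC));print(o['tool_pos'],o['force'],o['orientation'])
E
```

```text
[0.50497914 0.14583238 0.24065172] [-0.10882447 -0.61282498 -1.02151853] [-1.79983470e+02  1.27897433e-02 -2.71816158e+01]
```

View pics/s3.png

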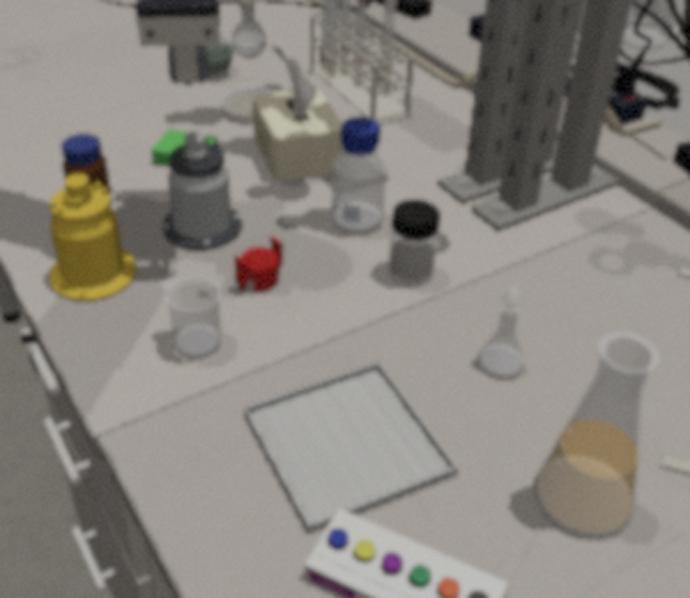

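The cap is off: the bare neck shows at (198,150) and the cap is in the gripper at (188,60). Tray corners in the crop are about (247,411), (378,367), (455,471) and (307,527). Working out the tray pose.

```bash
python3 - <<'E'
from h import *
q=np.array([onz("side",(x/2.3+150,y/2.3+100),.012)[:2] for x,y in((247,411),(378,367),(455,471),(307,527))])
print(q.round(3),q.mean(0),[np.linalg.norm(q[i]-q[i-1]).round(3) for i in range(4)])
E
```

```text
[[ 0.406 -0.165]
 [ 0.549 -0.18 ]
 [ 0.534 -0.324]
 [ 0.389 -0.307]] [ 0.46979616 -0.24404242] [np.float64(0.143), np.float64(0.143), np.float64(0.145), np.float64(0.146)]
```

>>> apply_moves --targets '[{"travel": [6,15,0],"roll": 0,"jaw": 48.9},{"travel": [10,25,0],"roll": 0,"jaw": 48.9},{"travel": [14,35,0],"roll": 0,"jaw": 48.9},{"travel": [16,41,0],"roll": 0,"jaw": 48.9},{"travel": [18,44,0],"roll": 0,"jaw": 48.9},{"travel": [18,44,0],"roll": 0,"jaw": 48.9},{"travel": [18,44,0],"roll": 0,"jaw": 48.9},{"travel": [16,40,0],"roll": 0,"jaw": 48.9},{"travel": [14,35,0],"roll": 0,"jaw": 48.9},{"travel": [9,25,0],"roll": 0,"jaw": 48.9}]'

```text
clock: 11.75
tool_pos: [0.4684, -0.2299, 0.24]
orientation: [180.0, 0.1, -27.3]
force: [-0.1, -0.1, -0.5]
opening: 0.0494
gripper_force: 12.5
```

>>> apply_moves --targets '[{"travel": [6,15,5],"roll": 0,"jaw": 48.9},{"travel": [0,0,15],"roll": 0,"jaw": 48.9},{"travel": [0,0,25],"roll": 0,"jaw": 48.9},{"travel": [0,0,30],"roll": 0,"jaw": 48.9},{"travel": [0,0,30],"roll": 0,"jaw": 48.9},{"travel": [0,0,25],"roll": 0,"jaw": 48.9},{"travel": [0,0,20],"roll": 0,"jaw": 48.9},{"travel": [0,0,10],"roll": 0,"jaw": 48.9},{"travel": [0,0,0],"roll": 0,"jaw": 48.9},{"travel": [0,0,0],"roll": 0,"jaw": 48.9}]'

```text
clock: 12.75
tool_pos: [0.4686, -0.2436, 0.0812]
orientation: [180.0, -0.0, -27.2]
force: [0.6, 0.0, -0.1]
opening: 0.0493
gripper_force: 12.5
```

```bash
python3 - <<'E'
from h import *
o=ctrl.get_obs();a=ctrl.snapshot("side")
cv2.imwrite("pics/s4.png",cv2.resize(a[180:360,220:450,::-1],None,fx=3,fy=3,interpolation=cv2.INTER_CUBIC));print(o['tool_pos'],o['force'],o['orientation'])
E
```

```text
[ 0.46855578 -0.24363015  0.08120041] [ 0.59790906  0.03892828 -0.10355558] [ 1.79987849e+02 -1.22289942e-02 -2.71636806e+01]
```

View pics/s4.png

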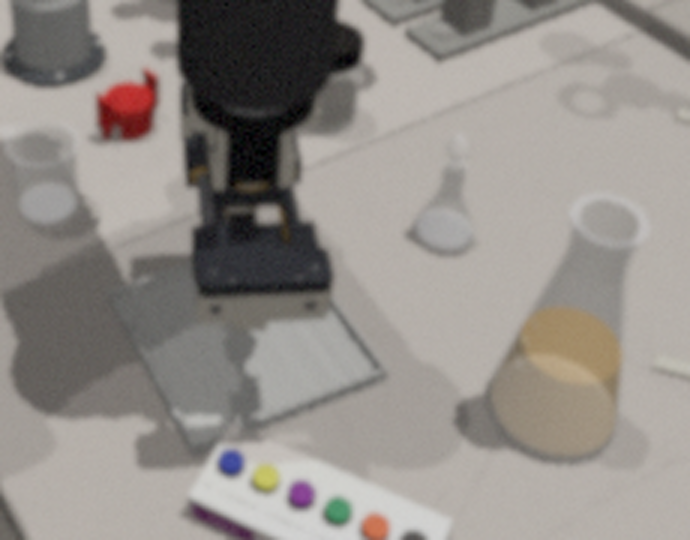

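The gripper is over the tray's middle, roughly crop (262,330), and clear of the flasks. Lowering.

>>> apply_moves --targets '[{"travel": [0,0,10],"roll": 0,"jaw": 48.9},{"travel": [0,0,12],"roll": 0,"jaw": 48.9},{"travel": [0,0,10],"roll": 0,"jaw": 48.9},{"travel": [0,0,6],"roll": 0,"jaw": 48.9},{"travel": [0,0,3],"roll": 0,"jaw": 48.9},{"travel": [0,0,1],"roll": 0,"jaw": 48.9},{"travel": [0,0,0],"roll": 0,"jaw": 48.9},{"travel": [0,0,0],"roll": 0,"jaw": 48.9}]'

```text
clock: 13.6
tool_pos: [0.4687, -0.2434, 0.0391]
orientation: [-180.0, -0.0, -27.2]
force: [-0.2, -0.3, -0.4]
opening: 0.0489
gripper_force: 12.5
```

>>> apply_moves --targets '[{"travel": [0,0,1],"roll": 0,"jaw": 48.9},{"travel": [0,0,0.5],"roll": 0,"jaw": 48.9},{"travel": [0,0,0.5],"roll": 0,"jaw": 48.9},{"travel": [0,0,0],"roll": 0,"jaw": 48.9}]'

```text
clock: 14.0
tool_pos: [0.4684, -0.2433, 0.0368]
orientation: [180.0, 0.0, -27.2]
force: [-0.4, 0.3, -0.8]
opening: 0.0491
gripper_force: 12.5
```

>>> apply_moves --targets '[{"travel": [0,0,0.5],"roll": 0,"jaw": 48.9},{"travel": [0,0,0.5],"roll": 0,"jaw": 48.9},{"travel": [0,0,0],"roll": 0,"jaw": 48.9}]'

```text
clock: 14.3
tool_pos: [0.4684, -0.2433, 0.0359]
orientation: [180.0, -0.0, -27.2]
force: [0.0, 1.0, 1.0]
opening: 0.0491
gripper_force: 12.5
```

Contact at +1 N, as expected at z ≈ 0.036. Opening slowly.

>>> apply_moves --targets '[{"travel": [0,0,0.3],"roll": 0,"jaw": 48.9},{"travel": [0,0,0],"roll": 0,"jaw": 51},{"travel": [0,0,0],"roll": 0,"jaw": 54},{"travel": [0,0,0],"roll": 0,"jaw": 57},{"travel": [0,0,0],"roll": 0,"jaw": 60},{"travel": [0,0,0],"roll": 0,"jaw": 64},{"travel": [0,0,0],"roll": 0,"jaw": 70},{"travel": [0,0,0],"roll": 0,"jaw": 74},{"travel": [0,0,0],"roll": 0,"jaw": 74},{"travel": [0,0,0],"roll": 0,"jaw": 74}]'

```text
clock: 15.3
tool_pos: [0.4684, -0.2433, 0.0354]
orientation: [180.0, 0.0, -27.2]
force: [0.5, -0.1, 0.1]
opening: 0.074
gripper_force: 0.0
```

>>> apply_moves --targets '[{"travel": [0,0,-5],"roll": 0,"jaw": 74},{"travel": [0,0,-10],"roll": 0,"jaw": 74},{"travel": [0,0,-15],"roll": 0,"jaw": 74},{"travel": [0,0,-20],"roll": 0,"jaw": 74},{"travel": [0,0,-25],"roll": 0,"jaw": 74},{"travel": [0,0,-30],"roll": 0,"jaw": 74},{"travel": [0,0,-30],"roll": 0,"jaw": 74},{"travel": [0,0,-15],"roll": 0,"jaw": 74},{"travel": [0,0,0],"roll": 0,"jaw": 74},{"travel": [0,0,0],"roll": 0,"jaw": 74}]'

```text
clock: 16.3
tool_pos: [0.4683, -0.2432, 0.1862]
orientation: [-180.0, -0.1, -27.2]
force: [-0.7, 0.3, -0.4]
opening: 0.074
gripper_force: 0.0
```

```bash
python3 - <<'E'
from h import *
o=ctrl.get_obs();a=ctrl.snapshot("wrist")
cv2.imwrite("pics/w5.png",a[:,:,::-1]);np.save("w5.npy",o,allow_pickle=True);print(o['tool_pos'],o['force'],o['clock'])
E
```

```text
[ 0.46832659 -0.24321044  0.18617027] [-0.71063816  0.31188855 -0.37658713] 16.3
```

View pics/w5.png

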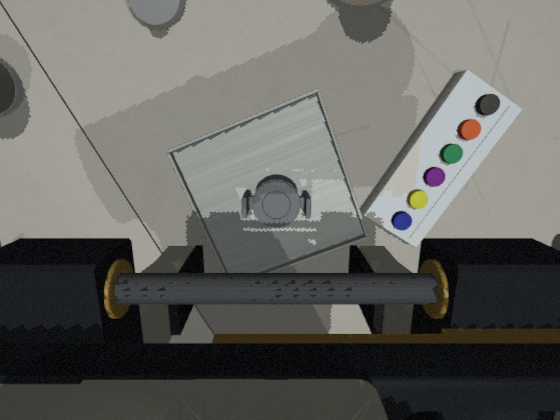

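The cap stands upright at (276,202), well inside the tray, whose corners are at (170,152), (318,92), (365,237) and about (225,280). The gripper is clear, so I'm handing in.

```bash
python3 -c "
from plant import ctrl
print(ctrl.close_job())"
```

```text
the job is handed in; nothing more can be done
None
```

I took the cap off, with the gap found between about 29° and 34° of turn, and set it upright near the middle of the steel tray. I then handed the job in at about 16 s of the 64 s; the hand-in gave no verdict.

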